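# Load a sample holder under the stage clip

### The arm

A 6-joint arm with a two-finger parallel gripper is mounted at the origin on the work surface. World frame = base frame: x ahead of the robot, y to its left, z up, the work surface at z = 0. Lengths are in m, angles in rad, forces in N, time in s.
With the tool pointing down it reaches from about 0.15 to 0.775 m from the base axis. Payload 6.1 kg.
Tool frame: the origin (TCP) lies on the centre line of the jaws, within the pads' length; the fingertips stand 19 mm ahead of it and the grasp point (between the pads) is the TCP; z points along the fingers, y is the line along which they close (so a half turn about z gives the same grasp; the last joint's range is limited). The gripper opens to 85 mm and grips with 20 to 120 N. Pads are 22 mm wide; open, the fingers measure 114 mm over their backs; the gripper's body (76 mm by 85 mm) begins 54 mm behind the grasp point. The pads swing forward as they close: fully open they stand 13 mm farther back than shut.
Start: joints at [1.327, 0.126, -0.04, 1.405, 0, 1.571], TCP at [0.127, 0.509, 0.25] pointing down, gripper open.
Joint ranges: [-2.72, 2.72], [-0.95, 1.95], [-1.27, 1.35], [-1.78, 2.02], [-1.46, 1.47], [-3.14, 3.14]. Speed limits (rad/s): [2.39, 2.39, 3.01, 3.14, 3.14, 3.14].

### API

Orientations are given as a unit quaternion [x, y, z, w].
In Python, from station import manip gives the robot as it stands. The module is installed in compiled form; this text tells all that it offers.
- The arm moves only by the shell command python3 -m jog 'ROWS' [FORCE]. ROWS is a JSON object of lists of equal length, an entry for each row: "dp": the shift along the tool's x, y, z in cm, a list of three; "rot": the turn, a rotation vector about the tool's x, y, z in degrees, a list of three; "fingers": the closure, from 0 (fully open) to 1 (shut). A call has 1 to 5 rows; each row is the pose to reach, as a shift and turn from the pose commanded when the call began, along the tool's axes at that moment; what a row does not reach only later rows make up. A row lasts 1/10 s, in which the tool goes at most 50 mm and 8.59 degrees, less where a joint would pass 70% of its speed; a pose out of reach is approached as far as the arm can. A call with a gripper value outside its range is refused whole. The fingers move at their own pace and stop on an object; FORCE is the grip in N (left out, the last holds). Time passes only in rows, so rows that repeat a pose let the fingers close. It gives the time, the measured TCP pose, the force, the opening and the grip force at its end, in the units of the state.
- manip.read_state(): the state, without advancing time (a new reading comes with each control period).
- manip.snapshot(name): name is "scene" or "top"; returns a dict with "img" (480x640x3 uint8, red, green, blue), "z_map" (480x640 float32, m along the optical axis (not along the pixel's ray), 0 where there is no reading), "camera_matrix" (3x3 intrinsics, pixels), "R" (3x3) and "t" (3): a world point X has camera coordinates R X + t. Camera axes: x right, y down, z forward; pixel columns grow to the right and rows downward; lengths in m; the calibration is good to about 2 mm. A picture is of the moment at which its call begins.
- manip.sign_off(): hands the job in; it is judged then, once.
The state is a dict: "clock": time; "joint_pos": joint angles; "dq": joint speeds; "effort": joint torques, N m; "tool_pos": TCP position; "ee_rot": TCP orientation; "force": force on the tool from outside, world axes, zero at the start; "wrist_torque": the same for the moment, N m; "grip_width": finger opening in m; "gripper_force": force on a finger pad.
Only numpy, scipy, OpenCV 4.12 (cv2) and the standard library are available. Lean on these libraries where they do the work, as an engineer would, in place of code of your own. Each camera call takes 0.05 s, during which the arm holds its last target. There are 200 camera calls.

### The job

With one fingertip press the red bar of the sample stage's spring clip down and hold it there, and with the other fingertip push the flat pink sample holder along its track, under the raised clip, until it is fully home against the end stop. Then let go of both, so that the clip comes down and clamps the holder. Only press and push: do not pick the holder up, and leave the other things on the stage and bench where they are.

Things in the scene. Friction and masses are not known exactly. Their poses are not given: they have to be found in the camera images.
- station: Sample stage fixed to the bench: black top plate 185 x 200 mm, 50 mm high, x = push direction, z up, origin on the bench surface. Stage coordinates below are along its axes from here, in mm. Two micrometer heads stick out low down at its -y and +x sides.
- track_end (a point): Point on the track floor (58 high), centre of the dark end stop's face, stage x = +40, y = 0. The aluminium track runs along stage x from x = -85 (open end) to this face. Floor 54 mm wide between fences 4 mm thick that stand 5 mm above the floor, centred at y = +-29; the stop stands 11 mm above it. Axes as the stage's.
- clip (a joint): Spring clip on the track's +y side, a steel rocker on a pin along stage x at y = 44, 59 high. Radians: 0 = at rest, foot down; pressing the red bar raises the foot, stop at 0.45. Above about 0.30 the foot clears the holder. Springs back when let go; with the holder beneath it rests at about 0.25. The press takes 2 to 3 N to start, 5 to 7 N at the stop.
- press_bar (a point): Centre of the top of the clip's red press bar, a flat strip 65 mm along stage x (x = -55 to +10), reaching 36 mm outwards from the pin. At rest it slopes up away from the track at 0.45 rad, outer edge about 75 high. At the stop (0.45) it is level, y = 46 to 80, top 60.5 high: 2.5 mm above the track floor. Turns with the clip.
- clip_foot (a point): Middle of the underside of the clip's foot, a steel tab 14 mm along stage x (x = 21 to 35), 6 mm along y (13.5 to 19.5). At rest it hangs 1.5 mm above the track floor and bars the holder's way; fully pressed it is about 13 mm above the floor. Turns with the clip.
- holder_center (a point): Centre (half-way up) of the flat pink sample holder with a dark square chip on it, loose on the track floor: 44 mm along x, 50 mm along y, 8 mm thick, about 50 g, 2 mm play to each fence. Axes along the stage's, within a degree or two. Home against the stop its centre is at stage x = +18; it starts 21 to 34 mm short of that, before the clip's foot.
- spare: Bystander: grey sample holder, same size, lying on the stage's top plate (50 mm high) on the -y side of the track. Origin: centre of its underside.
- vial: Bystander: small amber jar with white lid, 24 mm diameter, 36 mm high, standing on the stage's top plate on the -y side of the track. Origin: centre of its underside.
- wafer_tray: Bystander: round black wafer tray, 144 mm diameter, 42 mm high, on the bench to one side. Origin: centre of its underside.
- vacuum_pen: Bystander: black vacuum pen, about 210 mm long, 18 mm thick, lying on the bench to one side. Origin: underside of its body; x towards its tip.
Not all that is in view belongs to the job. Leave any blue look-alike of the part that bears holder_center alone.

How it is judged:
By the outcome, as a careful person would: the job done as asked, in the order asked, and still so for the second after the job is handed in, with the robot touching nothing.
It also fails if it takes over 51 s, if anything falls off the work surface, if the arm or the gripper's body presses on something with over 40 N, if the wrist force passes 120 N, or if a joint passes its speed limit or range.

## Working session

There is one attempt and no reset: what is moved stays moved. The work goes in short steps, Python scripts to look and compute and a shell command to move; the robot and the scene stay as the last step left them, time stands still between calls to the robot, and variables do not carry over. Pictures are saved under pics/ and viewed, at most 10 in all, crops included, and the job is handed in when it is done.

```bash
mkdir -p pics
cat > h.py <<'E'
import numpy as np, cv2
from station import manip
def snap(n,save=None):
    s=manip.snapshot(n)
    if save: cv2.imwrite('pics/'+save,cv2.cvtColor(s['img'],cv2.COLOR_RGB2BGR))
    return s
def ray(s,u,v,z):
    K,R,t=s['camera_matrix'],s['R'],np.array(s['t']).ravel()
    c=-R.T@t; d=R.T@np.linalg.inv(K)@np.array([u,v,1.0])
    return c+d*(z-c[2])/d[2]
def proj(s,X):
    p=s['camera_matrix']@(s['R']@np.array(X)+np.array(s['t']).ravel()); return p[:2]/p[2]
E
python3 - <<'E'
from h import *
for n in('scene','top'):
    s=snap(n,n+'1.png'); print(n,-s['R'].T@np.array(s['t']).ravel(),s['camera_matrix'][0,0])
print(manip.read_state())
E
```

```text
scene [1.02243225 0.48838416 0.85027411] 490.2399296028447
top [0.27075102 0.01599146 1.64688961] 603.6507229338471
{'clock': 0.1, 'joint_pos': array([ 1.32701612e+00,  1.26333967e-01, -4.04822944e-02,  1.40544500e+00,
       -1.80190573e-05,  1.57076348e+00]), 'dq': array([-0.00090222, -0.00164227,  0.00255133, -0.00025142,  0.00121425,
        0.00049322]), 'effort': array([ 2.12841034e-03, -4.36906314e+01,  3.53604412e+01,  1.37442414e-02,
        2.28880288e-05, -1.75450140e-05]), 'tool_pos': array([0.1266413 , 0.50913715, 0.24961017]), 'ee_rot': array([ 1.21572163e-01,  9.92582325e-01, -7.28129098e-04, -8.01291442e-05]), 'force': array([ 0.11671413, -1.4730223 ,  0.361133  ]), 'wrist_torque': array([ 0.00467651, -0.0564376 ,  0.03486644]), 'gripper_force': 0.0, 'grip_width': 0.08561953688553514}
```

View pics/top1.png

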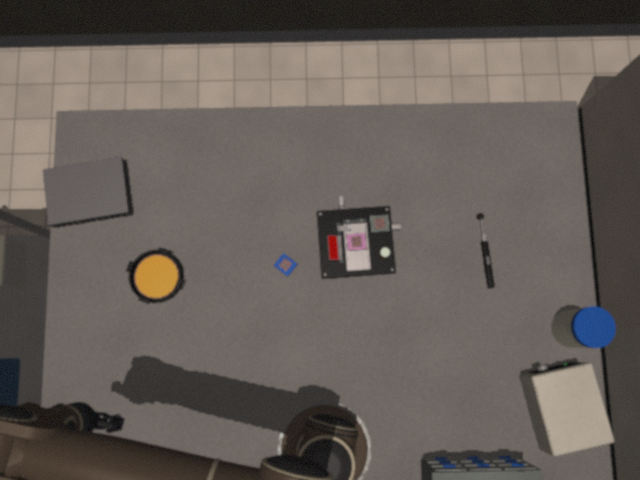

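View pics/scene1.png

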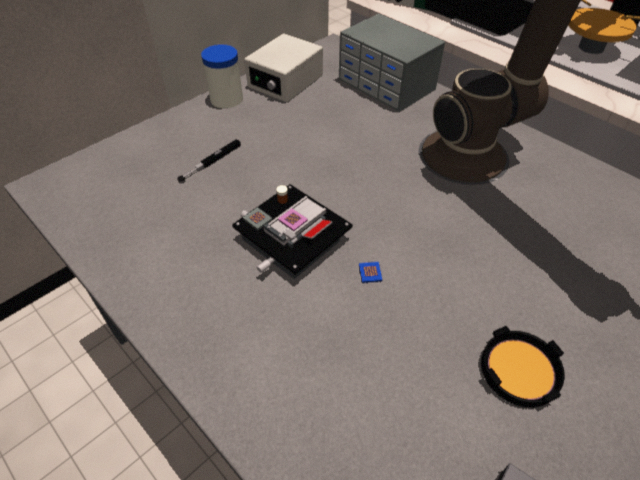

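Candidates: the pink holder at top (357,241) / scene (292,218); the blue look-alike on the bench at top (286,265) / scene (371,272); the grey spare on the plate at top (379,224) / scene (257,217). By the description I choose the pink one on the aluminium track. The red bar is at top (334,248).

```bash
cat > m.py <<'E'
from h import *
def blob(m,box):
    k=np.zeros(m.shape,np.uint8); x0,y0,x1,y1=box; k[y0:y1,x0:x1]=m[y0:y1,x0:x1]
    c=max(cv2.findContours(k,0,cv2.CHAIN_APPROX_NONE)[0],key=cv2.contourArea); return c
def masks(s):
    h=cv2.cvtColor(s['img'],cv2.COLOR_RGB2HSV).astype(int); H,S,V=h[...,0],h[...,1],h[...,2]
    return ((H>135)&(H<172)&(S>40)&(V>90)).astype(np.uint8), (((H<6)|(H>174))&(S>170)&(V>100)).astype(np.uint8), (V<45).astype(np.uint8)
E
python3 - <<'E'
from m import *
for n,box in(('top',(305,190,410,290)),('scene',(225,175,360,290))):
    s=snap(n); P,R,B=masks(s)
    for nm,m,z in(('pink',P,.066),('red',R,.068),('plate',B,.05)):
        c=blob(m,box); r=cv2.minAreaRect(c if nm!='plate' else cv2.convexHull(c))
        q=cv2.boxPoints(r); w=np.array([ray(s,u,v,z) for u,v in q]); M=w.mean(0)
        hull=cv2.convexHull(c)[:,0]
        if n=='scene':
            a=cv2.approxPolyN(cv2.convexHull(c),4,ensure_convex=True)[0] if hasattr(cv2,'approxPolyN') else q
            w=np.array([ray(s,u,v,z) for u,v in a.reshape(-1,2)]); M=w.mean(0)
        e=np.diff(np.vstack([w,w[:1]]),axis=0)[:,:2]
        print(n,nm,M.round(4),'px',q.mean(0).round(1)); print('  corners',w[:,:2].round(4).tolist(),'len',np.linalg.norm(e,axis=1).round(4),'ang',(np.degrees(np.arctan2(e[:,1],e[:,0]))%90).round(1))
s=snap('top'); cv2.imwrite('pics/ct.png',cv2.resize(s['img'][195:290,300:415,::-1],None,fx=6,fy=6,interpolation=cv2.INTER_CUBIC))
E
```

```text
top pink [ 0.5381 -0.0936  0.066 ] px [356.  241.3]
  corners [[0.5587, -0.0671], [0.5619, -0.1178], [0.5175, -0.12], [0.5143, -0.0694]] len [0.0509 0.0445 0.0507 0.0445] ang [3.6 2.7 3.6 3. ]
top red [ 0.5238 -0.0305  0.068 ] px [332.5 247. ]
  corners [[0.5532, -0.0186], [0.5545, -0.0391], [0.4943, -0.0424], [0.493, -0.0221]] len [0.0205 0.0604 0.0204 0.0604] ang [3.6 3.2 3.6 3.3]
top plate [ 0.6127 -0.0795  0.05  ] px [349.5 215.2]
  corners [[0.6126, 0.0191], [0.6743, -0.1583], [0.6125, -0.1777], [0.5515, -0.0012]] len [0.1879 0.0648 0.1867 0.0643] ang [19.2 17.4 19.1 18.4]
scene pink [ 0.5411 -0.0952  0.066 ] px [292.5 219. ]
  corners [[0.5143, -0.0696], [0.5639, -0.0676], [0.5666, -0.1206], [0.5197, -0.1231]] len [0.0496 0.0531 0.047  0.0538] ang [2.3 3.  3.  5.8]
scene red [ 0.5209 -0.0359  0.068 ] px [317.1 228.1]
  corners [[0.4829, -0.032], [0.5492, -0.0264], [0.556, -0.041], [0.4956, -0.0443]] len [0.0665 0.0162 0.0605 0.0177] ang [ 4.9 24.8  3.1 45.7]
scene plate [ 0.5486 -0.066   0.05  ] px [290.5 226.9]
  corners [[0.4459, 0.0102], [0.6451, 0.0211], [0.6529, -0.2219], [0.4506, -0.0736]] len [0.1995 0.2431 0.2508 0.0839] ang [ 3.1  1.8 53.8  3.2]
```

View pics/ct.png

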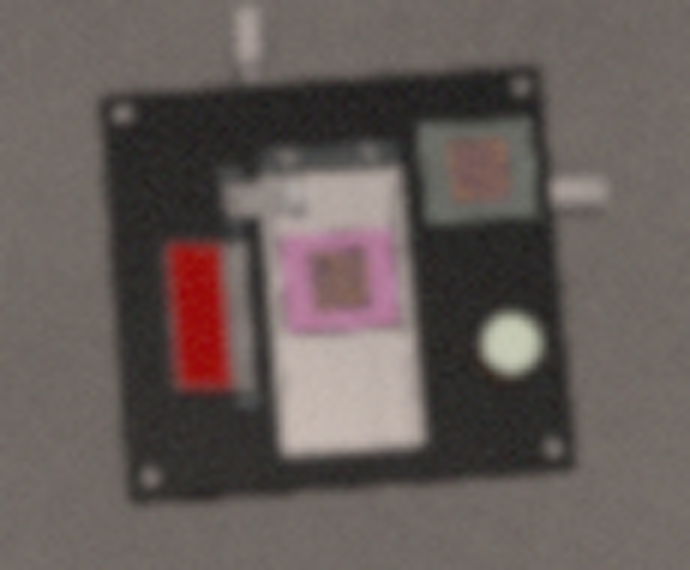

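The crop shows the pink holder with its dark chip on the aluminium track (crop 340,280). The red bar is to its left (200,315), the clip foot ahead of it (295,195), and the grey spare and the vial are on the right. The sizes agree with those given (44.5 x 50.8 mm), stage yaw is about 3.2°, and the holder is at stage x ≈ -11.7.

```bash
cat > go.py <<'E'
from h import *
import sys
from scipy.spatial.transform import Rotation as Ro
yaw=np.radians(3.2); C,S=np.cos(yaw),np.sin(yaw)
P0=np.array([.5385,-.094]); A=np.array([[C,-S],[S,C]])
def w(sx,sy): return P0+A@np.array([sx+11.7,sy])/1000
st=manip.read_state(); T=Ro.from_quat(st['ee_rot']); p=np.array(st['tool_pos'])
print('t',round(st['clock'],2),'stage xy mm',((A.T@(p[:2]-P0))*1000+[-11.7,0]).round(1),'z',(p[2]*1000).round(1),'F stage',(A.T@st['force'][:2]).round(2),round(st['force'][2],2),'open',st['grip_width'])
x,y,z=map(float,sys.argv[1:4]); g=np.r_[w(x,y),z/1000]
G=Ro.from_matrix(np.column_stack([np.r_[-A[:,0],0],np.r_[A[:,1],0],[0,0,-1]]))
print('dp cm',(T.inv().apply(g-p)*100).round(2),'rot',np.degrees((T.inv()*G).as_rotvec()).round(1))
E
python3 -m jog '{"dp":[[-3,-2.8,0],[-6.5,-6.1,0],[-10,-9.4,0],[-13.5,-12.6,0],[-17,-15.9,0]],"rot":[[0,0,0],[0,0,0],[0,0,0],[0,0,0],[0,0,0]],"fingers":[0.44,0.44,0.44,0.44,0.44]}' 20
python3 -m jog '{"dp":[[-3.5,-3.3,0],[-7,-6.6,0],[-10.5,-9.8,0],[-14,-13.1,0],[-17.5,-16.4,0]],"rot":[[0,0,0],[0,0,0],[0,0,0],[0,0,0],[0,0,0]],"fingers":[0.44,0.44,0.44,0.44,0.44]}'
python3 go.py -50 31 130
```

```text
clock: 0.75
tool_pos: [0.2538, 0.3126, 0.2503]
ee_rot: [0.121, 0.993, 0.0, 0.0]
force: [2.3, 0.4, 0.5]
grip_width: 0.0479
gripper_force: 0.0
clock: 1.25
tool_pos: [0.3842, 0.1109, 0.2506]
ee_rot: [0.122, 0.993, 0.0, 0.0]
force: [1.1, 0.9, 0.7]
grip_width: 0.0477
gripper_force: 0.0
t 1.25 stage xy mm [-154.3  213.1] z 250.6 F stage [1.19 0.87] 0.65 open 0.047665804394340726
dp cm [-15.34 -14.33  12.06] rot [  0.    0.  -17.2]
```

```bash
python3 -m jog '{"dp":[[-3,-2.8,0],[-6,-5.6,1],[-9,-8.4,3],[-12,-11.2,5.5],[-15.2,-14.2,8]],"rot":[[0,0,-3.5],[0,0,-7],[0,0,-10.5],[0,0,-14],[0,0,-17.2]],"fingers":[0.44,0.44,0.44,0.44,0.44]}'
python3 -m jog '{"dp":[[0,0,0],[0,0,2],[0,0,4],[0,0,4],[0,0,4]],"rot":[[0,0,0],[0,0,0],[0,0,0],[0,0,0],[0,0,0]],"fingers":[0.44,0.44,0.44,0.44,0.44]}'
python3 go.py -50 31 100
python3 - <<'E'
from h import *
for n,(x0,y0,x1,y1) in(('scene',(220,150,380,270)),):
    s=snap(n); cv2.imwrite('pics/a.png',cv2.resize(s['img'][y0:y1,x0:x1,::-1],None,fx=5,fy=5,interpolation=cv2.INTER_CUBIC))
E
```

```text
clock: 1.75
tool_pos: [0.4973, -0.063, 0.1699]
ee_rot: [-0.029, 1.0, 0.0, 0.001]
force: [1.1, 0.6, 0.5]
grip_width: 0.0477
gripper_force: 0.0
clock: 2.25
tool_pos: [0.4963, -0.0611, 0.131]
ee_rot: [-0.028, 1.0, 0.0, -0.0]
force: [0.5, -0.4, 0.4]
grip_width: 0.0479
gripper_force: 0.0
t 2.25 stage xy mm [-52.   35.2] z 131.0 F stage [ 0.49 -0.47] 0.42 open 0.047862642465024786
dp cm [-0.2  -0.42  3.1 ] rot [ 0. -0.  0.]
```

View pics/a.png

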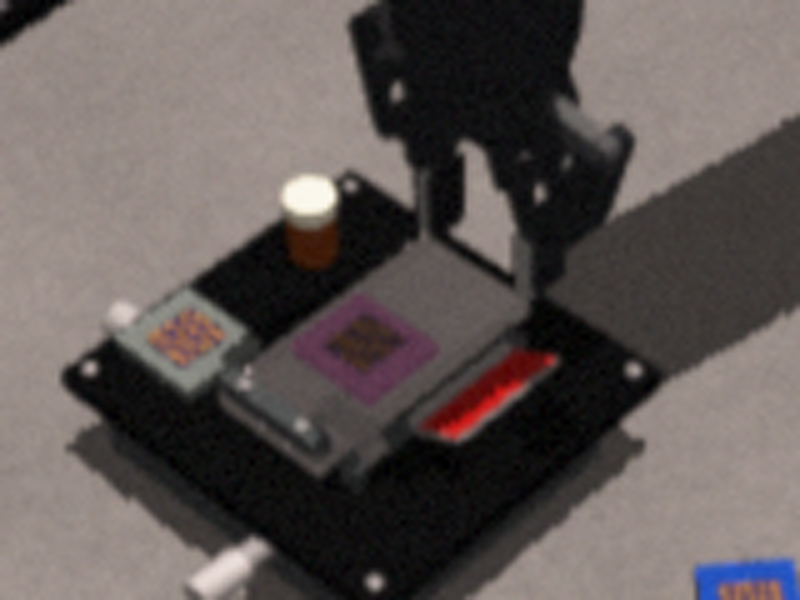

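The crop shows the two fingertips above the open end of the track, at (428,230) and (525,290). The red bar is at (490,395) and the pink holder at (365,345), ahead of the fingers, as planned. I'll go down gradually while watching the force.

```bash
python3 -m jog '{"dp":[[0,-0.4,1],[0,-0.4,2],[0,-0.4,2.8],[0,-0.4,3],[0,-0.4,3]],"rot":[[0,0,0],[0,0,0],[0,0,0],[0,0,0],[0,0,0]],"fingers":[0.44,0.44,0.44,0.44,0.44]}'
python3 -m jog '{"dp":[[0,0,0.2],[0,0,0.4],[0,0,0.6],[0,0,0.6],[0,0,0.6]],"rot":[[0,0,0],[0,0,0],[0,0,0],[0,0,0],[0,0,0]],"fingers":[0.44,0.44,0.44,0.44,0.44]}'
python3 go.py -50 31 90
python3 -m jog '{"dp":[[0,0,0.2],[0,0,0.4],[0,0,0.5],[0,0,0.5],[0,0,0.5]],"rot":[[0,0,0],[0,0,0],[0,0,0],[0,0,0],[0,0,0]],"fingers":[0.44,0.44,0.44,0.44,0.44]}'
python3 go.py -50 31 90
```

```text
clock: 2.8
tool_pos: [0.4964, -0.0653, 0.0999]
ee_rot: [-0.028, 1.0, 0.0, -0.001]
force: [0.1, 0.1, 0.5]
grip_width: 0.0479
gripper_force: 0.0
clock: 3.3
tool_pos: [0.4968, -0.0654, 0.0945]
ee_rot: [-0.028, 1.0, 0.0, -0.0]
force: [0.7, -0.2, 0.1]
grip_width: 0.0476
gripper_force: 0.0
t 3.3 stage xy mm [-51.8  30.9] z 94.5 F stage [ 0.73 -0.2 ] 0.1 open 0.047615104380068274
dp cm [-0.18  0.01  0.45] rot [ 0. -0.  0.]
clock: 3.8
tool_pos: [0.4968, -0.0654, 0.0895]
ee_rot: [-0.028, 1.0, 0.0, -0.0]
force: [0.3, -0.8, -0.6]
grip_width: 0.0478
gripper_force: 0.0
t 3.8 stage xy mm [-51.8  30.9] z 89.5 F stage [ 0.28 -0.81] -0.64 open 0.047802222610845296
dp cm [-0.18  0.01 -0.05] rot [ 0. -0.  0.]
```

```bash
python3 -m jog '{"dp":[[0,0,0.15],[0,0,0.3],[0,0,0.3]],"rot":[[0,0,0],[0,0,0],[0,0,0]],"fingers":[0.44,0.44,0.44]}'
python3 -m jog '{"dp":[[0,0,0.15],[0,0,0.3],[0,0,0.3]],"rot":[[0,0,0],[0,0,0],[0,0,0]],"fingers":[0.44,0.44,0.44]}'
python3 -m jog '{"dp":[[0,0,0.1],[0,0,0.2],[0,0,0.2]],"rot":[[0,0,0],[0,0,0],[0,0,0]],"fingers":[0.44,0.44,0.44]}'
```

```text
clock: 4.1
tool_pos: [0.4968, -0.0654, 0.0865]
ee_rot: [-0.028, 1.0, 0.0, 0.0]
force: [0.7, -0.2, 1.6]
grip_width: 0.0478
gripper_force: 0.5
clock: 4.4
tool_pos: [0.497, -0.0652, 0.0837]
ee_rot: [-0.028, 1.0, 0.0, 0.0]
force: [0.5, 0.8, 4.1]
grip_width: 0.0478
gripper_force: 1.6
clock: 4.7
tool_pos: [0.497, -0.0652, 0.0816]
ee_rot: [-0.028, 1.0, 0.0, 0.0]
force: [0.3, 2.5, 4.6]
grip_width: 0.048
gripper_force: 2.0
```

```bash
python3 -m jog '{"dp":[[0,0,0.1],[0,0,0.2],[0,0,0.2]],"rot":[[0,0,0],[0,0,0],[0,0,0]],"fingers":[0.44,0.44,0.44]}'
python3 -m jog '{"dp":[[0,0,0.1],[0,0,0.15],[0,0,0.15]],"rot":[[0,0,0],[0,0,0],[0,0,0]],"fingers":[0.44,0.44,0.44]}'
python3 - <<'E'
from h import *
for n,(x0,y0,x1,y1) in(('scene',(240,170,360,260)),):
    s=snap(n); cv2.imwrite('pics/b.png',cv2.resize(s['img'][y0:y1,x0:x1,::-1],None,fx=6,fy=6,interpolation=cv2.INTER_CUBIC))
E
```

```text
clock: 5.0
tool_pos: [0.497, -0.0651, 0.0796]
ee_rot: [-0.028, 1.0, 0.0, 0.0]
force: [-0.5, 3.1, 4.4]
grip_width: 0.0477
gripper_force: 2.4
clock: 5.3
tool_pos: [0.497, -0.0649, 0.0782]
ee_rot: [-0.028, 1.0, 0.001, 0.0]
force: [0.1, 3.6, 5.4]
grip_width: 0.0477
gripper_force: 2.7
```

View pics/b.png

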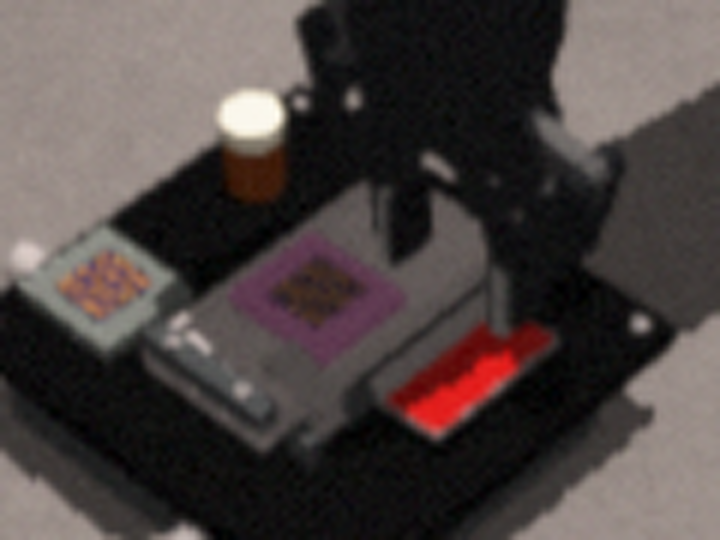

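The clip's bar is now pressed nearly level by the right finger (510,320). The left finger (400,240) stands on the track just behind the pink holder, whose rear corner is at (400,295). I'll press to the stop.

```bash
python3 -m jog '{"dp":[[0,0,0.1],[0,0,0.1],[0,0,0.1]],"rot":[[0,0,0],[0,0,0],[0,0,0]],"fingers":[0.44,0.44,0.44]}'
python3 -m jog '{"dp":[[0,0,0.05],[0,0,0.1],[0,0,0.1]],"rot":[[0,0,0],[0,0,0],[0,0,0]],"fingers":[0.44,0.44,0.44]}'
```

```text
clock: 5.65
tool_pos: [0.497, -0.0647, 0.0773]
ee_rot: [-0.028, 1.0, 0.001, 0.0]
force: [-0.2, 3.8, 6.9]
grip_width: 0.0483
gripper_force: 3.0
clock: 5.95
tool_pos: [0.497, -0.0647, 0.0765]
ee_rot: [-0.028, 1.0, 0.001, 0.0]
force: [-1.2, 5.1, 8.1]
grip_width: 0.0477
gripper_force: 4.0
```

```bash
python3 -m jog '{"dp":[[-0.2,0,0],[-0.4,0,0],[-0.6,0,0],[-0.8,0,0],[-1,0,0]],"rot":[[0,0,0],[0,0,0],[0,0,0],[0,0,0],[0,0,0]],"fingers":[0.44,0.44,0.44,0.44,0.44]}'
python3 go.py -15 31 76.5
python3 -m jog '{"dp":[[-0.2,0,0],[-0.4,0,0],[-0.6,0,0],[-0.8,0,0],[-1,0,0]],"rot":[[0,0,0],[0,0,0],[0,0,0],[0,0,0],[0,0,0]],"fingers":[0.44,0.44,0.44,0.44,0.44]}'
python3 go.py -15 31 76.5
python3 - <<'E'
from h import *
for n,(x0,y0,x1,y1) in(('scene',(240,170,360,260)),):
    s=snap(n); cv2.imwrite('pics/c.png',cv2.resize(s['img'][y0:y1,x0:x1,::-1],None,fx=6,fy=6,interpolation=cv2.INTER_CUBIC))
E
```

```text
clock: 6.45
tool_pos: [0.504, -0.0649, 0.0763]
ee_rot: [-0.028, 1.0, -0.0, -0.002]
force: [-15.4, -0.5, 17.0]
grip_width: 0.0475
gripper_force: 8.3
t 6.45 stage xy mm [-44.5  31. ] z 76.3 F stage [-15.44   0.33] 17.02 open 0.04752848087578881
dp cm [-2.95 -0.   -0.03] rot [-0.  -0.3  0.1]
clock: 6.95
tool_pos: [0.5137, -0.0647, 0.0764]
ee_rot: [-0.028, 1.0, -0.001, -0.003]
force: [-11.8, -0.3, 16.8]
grip_width: 0.0477
gripper_force: 9.2
t 6.95 stage xy mm [-34.8  30.7] z 76.4 F stage [-11.81   0.39] 16.81 open 0.047736413188845354
dp cm [-1.98  0.03 -0.02] rot [-0.  -0.3  0. ]
```

View pics/c.png

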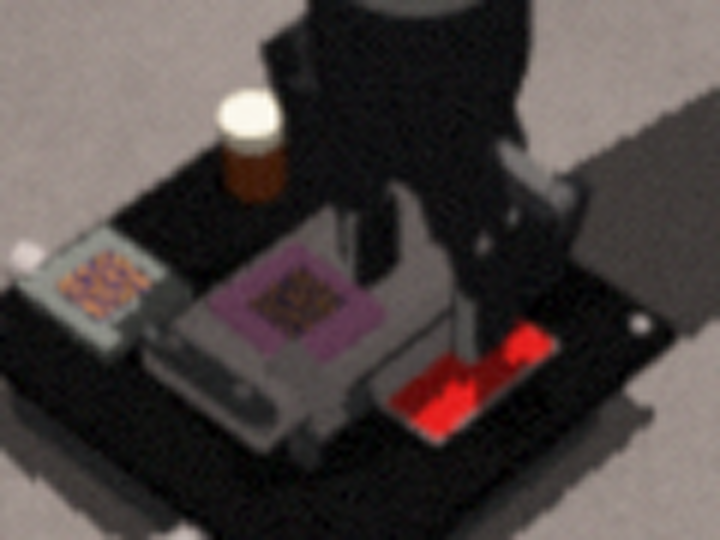

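The holder has moved forward, still square to the track (now at 295,300), with the bar held down. The vertical force of 17 N is more than needed, so I'll ease up slightly and keep pushing.

```bash
python3 -m jog '{"dp":[[-0.2,0,-0.03],[-0.4,0,-0.05],[-0.6,0,-0.05],[-0.8,0,-0.05],[-1,0,-0.05]],"rot":[[0,0,0],[0,0,0],[0,0,0],[0,0,0],[0,0,0]],"fingers":[0.44,0.44,0.44,0.44,0.44]}'
python3 go.py -15 31 76.5
python3 -m jog '{"dp":[[-0.15,0,0],[-0.3,0,0],[-0.45,0,0],[-0.6,0,0]],"rot":[[0,0,0],[0,0,0],[0,0,0],[0,0,0]],"fingers":[0.44,0.44,0.44,0.44]}'
python3 go.py -15 31 76.5
```

```text
clock: 7.5
tool_pos: [0.524, -0.0642, 0.0766]
ee_rot: [-0.028, 1.0, -0.001, -0.003]
force: [-9.8, -1.1, 13.9]
grip_width: 0.0483
gripper_force: 7.2
t 7.5 stage xy mm [-24.5  30.6] z 76.6 F stage [-9.85 -0.54] 13.87 open 0.04834113797646191
dp cm [-0.95  0.04  0.  ] rot [-0.1 -0.3  0. ]
clock: 7.9
tool_pos: [0.5299, -0.0638, 0.0766]
ee_rot: [-0.028, 1.0, -0.001, -0.003]
force: [-9.5, -1.0, 14.4]
grip_width: 0.0476
gripper_force: 7.5
t 7.9 stage xy mm [-18.6  30.6] z 76.6 F stage [-9.49 -0.46] 14.4 open 0.047615626634787425
dp cm [-0.36  0.04  0.01] rot [-0.1 -0.3  0. ]
```

```bash
python3 -m jog '{"dp":[[-0.1,0,0],[-0.2,0,0],[-0.2,0,0]],"rot":[[0,0,0],[0,0,0],[0,0,0]],"fingers":[0.44,0.44,0.44]}'
python3 -m jog '{"dp":[[-0.1,0,0],[-0.15,0,0],[-0.15,0,0]],"rot":[[0,0,0],[0,0,0],[0,0,0]],"fingers":[0.44,0.44,0.44]}'
python3 go.py -15 31 76.5
```

```text
clock: 8.2
tool_pos: [0.5318, -0.0637, 0.0767]
ee_rot: [-0.028, 1.0, -0.001, -0.003]
force: [-11.1, -0.5, 14.0]
grip_width: 0.0477
gripper_force: 7.4
clock: 8.5
tool_pos: [0.5319, -0.0637, 0.0766]
ee_rot: [-0.028, 1.0, -0.001, -0.004]
force: [-15.2, -1.3, 17.3]
grip_width: 0.0476
gripper_force: 9.4
t 8.5 stage xy mm [-16.6  30.6] z 76.6 F stage [-15.23  -0.5 ] 17.32 open 0.04759095911212598
dp cm [-0.16  0.04  0.01] rot [-0.1 -0.4  0. ]
```

```bash
python3 -m jog '{"dp":[[-0.1,0,-0.03],[-0.2,0,-0.04],[-0.2,0,-0.04]],"rot":[[0,0,0],[0,0,0],[0,0,0]],"fingers":[0.44,0.44,0.44]}'
python3 go.py -15 31 76.5
python3 - <<'E'
from m import *
s=snap('scene'); x0,y0,x1,y1=240,170,360,260
cv2.imwrite('pics/d.png',cv2.resize(s['img'][y0:y1,x0:x1,::-1],None,fx=6,fy=6,interpolation=cv2.INTER_CUBIC))
E
```

```text
clock: 8.8
tool_pos: [0.5324, -0.0637, 0.0766]
ee_rot: [-0.028, 1.0, -0.001, -0.005]
force: [-20.1, -1.9, 19.5]
grip_width: 0.048
gripper_force: 12.3
t 8.8 stage xy mm [-16.1  30.6] z 76.6 F stage [-20.18  -0.76] 19.52 open 0.04801126014727756
dp cm [-0.11  0.04  0.01] rot [-0.1 -0.6 -0. ]
```

View pics/d.png

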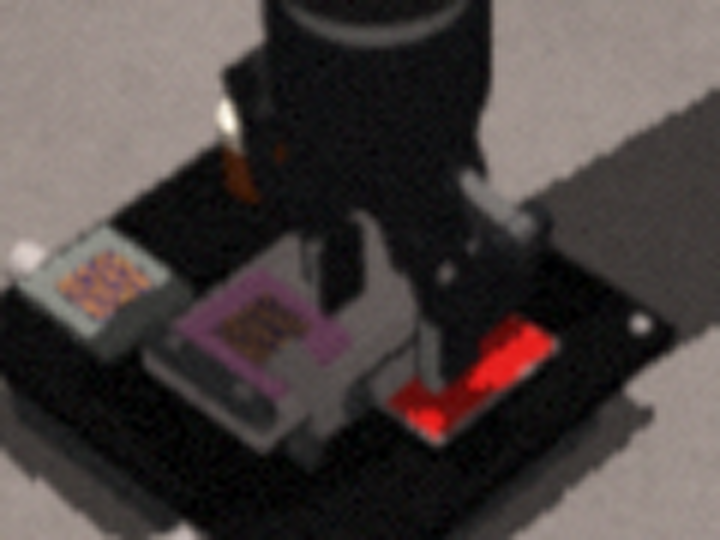

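The pink holder is now against the dark stop at (215,375), with the foot over its corner at (290,360). The force rose to 20 N with no travel, so it is home. I'll back off with the bar still pressed, then lift.

```bash
python3 -m jog '{"dp":[[0.3,0,0],[0.6,0,0],[0.9,0,0],[1.0,0,0],[1.0,0,0]],"rot":[[0,0,0],[0,0,0],[0,0,0],[0,0,0],[0,0,0]],"fingers":[0.44,0.44,0.44,0.44,0.44]}'
python3 -m jog '{"dp":[[0,0,-0.3],[0,0,-0.7],[0,0,-1.2],[0,0,-2],[0,0,-4]],"rot":[[0,0,0],[0,0,0],[0,0,0],[0,0,0],[0,0,0]],"fingers":[0.44,0.44,0.44,0.44,0.44]}'
python3 -m jog '{"dp":[[2,0,-4],[6,0,-6],[10,0,-9],[14,0,-10],[17,0,-10]],"rot":[[0,0,0],[0,0,0],[0,0,0],[0,0,0],[0,0,0]],"fingers":[0.44,0.44,0.44,0.44,0.44]}'
python3 -m jog '{"dp":[[0,3,0],[0,7,0],[0,11,0],[0,15,0],[0,15,0]],"rot":[[0,0,0],[0,0,0],[0,0,0],[0,0,0],[0,0,0]],"fingers":[0.44,0.44,0.44,0.44,0.44]}'
python3 - <<'E'
from m import *
s=snap('top'); P,R,B=masks(s); c=blob(P,(305,190,410,290)); print([ray(s,u,v,.066).round(4).tolist() for u,v in cv2.boxPoints(cv2.minAreaRect(c))])
a=cv2.resize(s['img'][195:285,305:405,::-1],None,fx=4,fy=6)
s=snap('scene'); b=cv2.resize(s['img'][170:260,240:306+34,::-1],None,fx=4,fy=6)
cv2.imwrite('pics/e.png',np.hstack([a,b]))
E
```

```text
clock: 9.35
tool_pos: [0.5299, -0.0642, 0.0779]
ee_rot: [-0.028, 1.0, -0.001, 0.002]
force: [3.0, -0.8, 5.0]
grip_width: 0.0476
gripper_force: 2.8
clock: 9.85
tool_pos: [0.5266, -0.0635, 0.1158]
ee_rot: [-0.028, 1.0, 0.0, -0.002]
force: [1.7, -0.6, 0.7]
grip_width: 0.0478
gripper_force: 0.0
clock: 10.35
tool_pos: [0.3569, -0.0732, 0.219]
ee_rot: [-0.028, 1.0, -0.0, 0.001]
force: [-0.3, 0.5, 0.5]
grip_width: 0.0481
gripper_force: 0.0
clock: 10.85
tool_pos: [0.3492, 0.08, 0.2172]
ee_rot: [-0.032, 0.999, 0.001, -0.0]
force: [0.0, -0.3, 0.3]
grip_width: 0.0481
gripper_force: 0.0
[[0.5908, -0.0685, 0.066], [0.5898, -0.1192, 0.066], [0.5437, -0.1176, 0.066], [0.5448, -0.0671, 0.066]]
```

View pics/e.png

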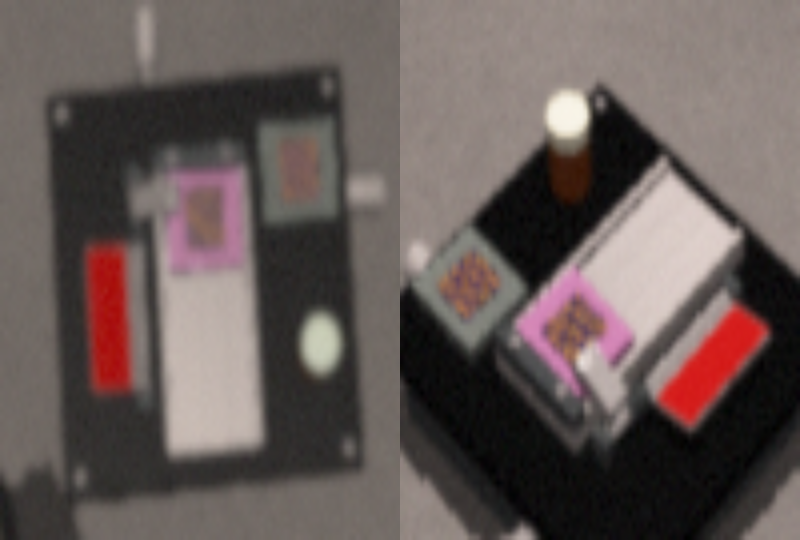

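The final views show the holder against the stop, with no bright floor between them (top crop 205,170). The clip foot rests on its edge (600,375 in the right half), and the spare and vial are where they were. The measured travel of about 29 mm matches the expected 30.

```bash
python3 -c "
from station import manip; print(manip.sign_off())"
```

```text
the job is handed in; nothing more can be done
None
```

The job is handed in: the pink holder sits against the end stop with the clip's foot down on it, the spare and vial did not move, and the arm is clear of everything at about 11 s of the 51 s allowed.

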